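# Carry a covered vial scoop, open it and tip the vials out

### The job

Carry the covered scoop from its sloping stand to the black rubber pad with its loose lid kept shut all the way (pinch its black handle and the lid's orange handle together), set it down upright and let go. Then slide the lid fully aside and tip all three glass vials gently into the blue tray, without the fingers touching a vial and without letting them fall fast or from high up. Last, stand the emptied scoop upright on the pad again and let go (the lid may stay open or not); leave the bottle, slide box, beaker and microscope alone.

Things in the scene. Friction and masses are not known exactly. Their poses are not given: they have to be found in the camera images.
- scoop: Steel covered scoop, 144 long (x) x 60 wide (y) x 46 mm high to the rim, open on top under its lid, 0.28 kg. Origin: centre of the underside of its flat floor (x -35 to +35 mm); z up through the mouth; its -x end is a sloping spout (see lip). Walls 4 mm. At the start it lies on the stand, leaning 30 degrees, its +y side downhill against the fence; its grip plates stand square to the slope
- scoop_grip (a point): Grip point on the scoop's fixed black handle plate, at scoop frame (-12, -28, 76) mm. The plate stands on the -y wall: 44 long (x) x 8 mm thick (y -32 to -24), from the rim to z = 100 mm. Axes as the scoop's
- lid (a joint): How far the lid is slid open, in m: 0 shut, 0.065 fully aside. The orange lid (0.06 kg) is loose: it runs almost without friction along the scoop's +y (sideways) and cannot come off. With the +y side downhill and nothing holding it, it slides open by itself; at the start only the stand's fence keeps it shut
- lid_grip (a point): Grip point on the lid's orange handle plate, scoop frame (-12, 8 + lid travel, 76) mm; plate 44 long (scoop x) x 8 mm thick (y), top at z = 99; the lid itself is flat, its top at z = 50 mm. Shut, the black and orange plates are 28 mm apart; pinched together across their outer faces they measure 44 mm, and the squeeze presses the lid shut
- lip (a point): Middle of the pouring lip, scoop frame (-109, 0, 46) mm; axes as the scoop's. From the floor's front edge (x = -35, z = 0) the spout's bottom slopes up 30 degrees to this lip, so the vials roll out once the scoop is pitched nose down by clearly more than 30 degrees (50 to 60 empties it)
- stand: Fixed grey sloping stand, foot 100 x 140 mm; origin: centre of its foot. Its top leans 30 degrees down to its own -x (roughly towards the robot); the slope's centre is 50 mm up. An aluminium fence stands square to the slope along the low edge, 50 mm high, level with the lid. The scoop lies with its x along the stand's y, within 15 mm of the slope's centre
- station: Fixed set-down place: rubber pad and blue tray. Origin at table height between them; its -x points to the tray, its +x to the pad
- pad (a point): Centre of the top of the black rubber pad, 150 (x) x 140 (y) mm, 6 mm above the table; axes as the station's. The scoop's floor stands here
- tray (a point): Centre of the inner floor of the open blue tray, 190 mm from the pad's centre on the station's -x side; outer size 170 (x) x 220 (y) mm, walls 5 mm thick, rim 35 mm above the table, floor 5 mm above it; axes as the station's. Its nearest wall is 105 mm from the pad's centre
- vial0: Sealed amber glass vial with a white cap, 18 mm diameter x 46 mm long, 14 g; origin at its centre, y along its length. Inside the scoop, lying across it, at the start
- vial1: Second vial, the same
- vial2: Third vial, the same
- microscope: Fixed white and black microscope, obstacle. Origin: centre of its foot; foot 200 (x) x 170 mm (y; 230 over the focus knobs), height 390 mm; its eyepieces overhang to 130 mm on its -x side
- reagent_bottle: Loose amber bottle, 64 mm diameter, 150 mm tall; origin centre of its underside. Bystander
- slide_box: Loose green slide box 90 x 75 x 34 mm; origin centre of its underside. Bystander
- beaker: Loose glass beaker, 72 mm diameter at the rim, 85 mm tall; origin centre of its underside. Bystander
Mind the look-alikes: they are no part of the job. Leave any green or pink look-alike of the scoop alone.

How it is judged:
By the outcome, as a careful person would: the job done as asked, in the order asked, and still so for the second after the job is handed in, with the robot touching nothing.
It also fails if it takes over 72 s, if anything falls off the work surface, if the arm or the gripper's body presses on something with over 40 N, if the wrist force passes 120 N, or if a joint passes its speed limit or range.

### The arm

A 7-joint arm with a two-finger parallel gripper is mounted at the origin on the work surface. World frame = base frame: x ahead of the robot, y to its left, z up, the work surface at z = 0. Lengths are in mm, angles in rad, forces in N, time in s.
With the tool pointing down it reaches from about 400 to 850 mm from the base axis. Payload 10.4 kg.
Tool frame: the origin (TCP) lies at the very end of the fingers, on their centre line; the grasp point (between the pads) lies 19 mm behind it (bot.grip_depth is the distance from the TCP to the grasp point, in mm); z points along the fingers, y is the line along which they close (so a half turn about z gives the same grasp; the last joint's range is limited). The gripper opens to 85 mm and grips with 20 to 120 N. Pads are 22 mm wide; open, the fingers measure 114 mm over their backs; the gripper's body (76 mm by 85 mm) begins 54 mm behind the grasp point. The pads swing forward as they close: fully open they stand 13 mm farther back than shut.
Start: joints at [1.319, 0.332, -0.065, 1.46, 0.022, 1.35, -0.088], TCP at [141.776, -608.729, 231.338] pointing down, gripper open.
Joint ranges: [-2.6, 2.6], [-0.5, 2.12], [-1.47, 1.34], [0.16, 2.42], [-1.27, 4.41], [0.06, 2.06], [-2.6, 2.6]. Speed limits (rad/s): [2.22, 2.22, 2.79, 2.79, 3.14, 3.14, 3.14].

### API

Orientations are given as a 3x3 rotation matrix whose columns are the frame's x, y, z axes.
In Python, from plant import bot gives the robot as it stands. The module is installed in compiled form; this text tells all that it offers.
- The arm moves only by the tool carry_out, never from a script. Its argument "rows" is one flat list of numbers, 7 for each row, row after row: the shift along the tool's x, y, z in mm, then the turn, a rotation vector about the tool's x, y, z in rad, then the finger opening in mm, from 0 to 85.4. A call has exactly 10 rows; each row shifts and turns the commanded pose from where the row before left it, along the tool's axes as they then stand; what a row does not reach is not made up. A row lasts 1/8 s, in which the tool goes at most 62.5 mm and 10.7 degrees, less where a joint would pass 70% of its speed; a pose out of reach is approached as far as the arm can. A call with a gripper value outside its range is refused whole. The fingers move at their own pace and stop on an object; "force" is the grip in N (left out, the last holds). Time passes only in rows, so rows that do not move let the fingers close, or fill a call up. It gives the time, the measured TCP pose, the force, the opening and the grip force at its end, in the units of the state.
- bot.get_state(): the state, without advancing time (a new reading comes with each control period).
- bot.snapshot(name): name is "side" or "top"; returns a dict with "img" (480x640x3 uint8, red, green, blue), "fx", "fy", "cx", "cy" (pixels), "position" and "rotation" of the camera in the world. Camera axes: x right, y up, looking along -z (the intrinsics and any distortion apply to the point x, -y, -z); pixel columns grow to the right and rows downward; lengths in mm; the calibration is good to about 2 mm. A picture is of the moment at which its call begins. There is no depth.
- bot.hand_in(): hands the job in; it is judged then, once.
The state is a dict: "time": time; "joint_positions": joint angles; "qd": joint speeds; "tau": joint torques, N m; "position": TCP position; "orientation": TCP orientation; "force": force on the tool from outside, world axes, zero at the start; "moment": the same for the moment, N m; "width": finger opening in mm; "grip_force": force on a finger pad.
Only numpy, scipy, OpenCV 4.12 (cv2) and the standard library are available. Lean on these libraries where they do the work, as an engineer would, in place of code of your own. Each camera call takes 0.05 s, during which the arm holds its last target. There are 200 camera calls.

## Working session

There is one attempt and no reset: what is moved stays moved. The work goes in short steps, Python scripts to look and compute and a tool call to move; the robot and the scene stay as the last step left them, time stands still between calls to the robot, and variables do not carry over. Pictures are saved under pics/ and viewed, at most 10 in all, crops included, and the job is handed in when it is done.

Besides the shell and the picture viewer there is one more tool, called after "Emit:" by a JSON object that holds its "method" and its "body". carry_out: Moves the arm, as the interface text tells. Its arguments: {"type":"object","properties":{"rows":{"type":"array","items":{"type":"number"}},"force":{"type":"number"}},"required":["rows"]}

```bash
mkdir -p pics; ls; python3 - <<'E'
from plant import bot
import cv2
for n in("side","top"):
    s=bot.snapshot(n); cv2.imwrite(f"pics/{n}0.png",s["img"][:,:,::-1])
    print({k:v for k,v in s.items() if k!="img"})
print(bot.get_state(), bot.grip_depth)
E
```

```text
pics
{'fx': 583.5001791946526, 'fy': 583.5001791946526, 'cx': 317.71618207196263, 'cy': 236.02240415565524, 'position': array([  480.43781099, -1172.86338999,  1041.32902976]), 'rotation': array([[ 0.99802837,  0.0238895 , -0.05804011],
       [-0.06079407,  0.59782696, -0.79931659],
       [ 0.01560267,  0.80126913,  0.59810061]])}
{'fx': 478.6959376173516, 'fy': 478.6959376173516, 'cx': 315.3298123964234, 'cy': 229.73969120949263, 'position': array([ 378.32353193,   61.87875339, 1137.24225016]), 'rotation': array([[-0.02373599,  0.98156638, -0.18964188],
       [-0.99961635, -0.02601115, -0.0095168 ],
       [-0.01427417,  0.18934323,  0.98180721]])}
{'time': 0.1, 'joint_positions': array([ 1.31938914,  0.33279139, -0.06468165,  1.46081761,  0.02158695,
        1.3498682 , -0.08848456]), 'qd': array([ 1.07801916e-03, -6.95647378e-04,  8.06079577e-05, -4.17121336e-03,
        5.81453015e-04, -4.72070934e-04,  1.40796037e-04]), 'tau': array([ 1.82289587e-03, -6.26748276e+01,  4.93363990e-02, -3.92435575e+01,
        1.61586801e-02,  6.92199872e-03, -3.60658430e-05]), 'position': array([ 141.68280298, -608.41357946,  230.62518878]), 'orientation': array([[ 9.73934545e-01,  2.26829021e-01, -3.13165065e-04],
       [ 2.26829233e-01, -9.73933869e-01,  1.14798143e-03],
       [-4.46065600e-05, -1.18909376e-03, -9.99999292e-01]]), 'force': array([-0.68648164,  0.37145079, -0.15466945]), 'moment': array([-0.00040149,  0.00426496, -0.02159249]), 'grip_force': 0.0, 'width': 85.4259456539974} 18.700000000000003
```

View pics/top0.png

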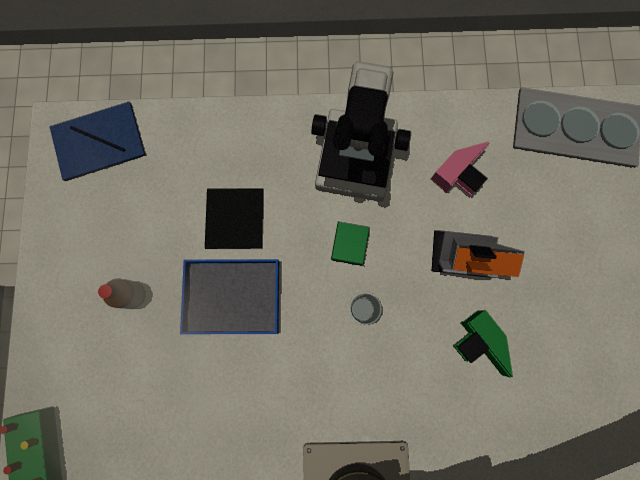

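View pics/side0.png

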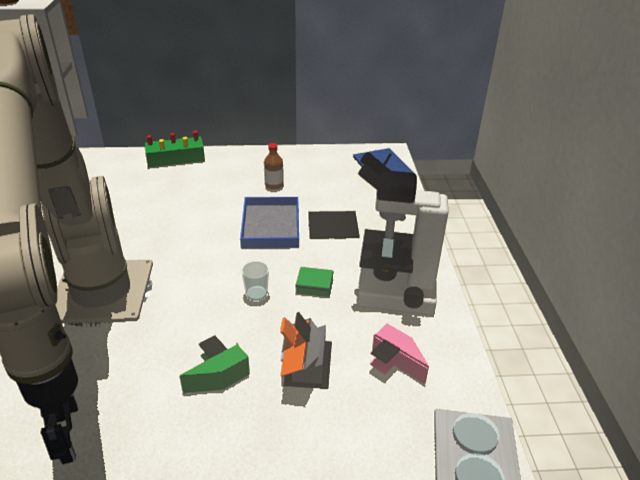

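The top view shows the scoop on its stand near (480,258), the pad at (235,218) and the tray at (230,297). In the side view the scoop sits near (303,345). Next I'll enlarge the stand and the station.

```bash
python3 - <<'E'
import cv2,numpy as np
t=cv2.imread("pics/top0.png");s=cv2.imread("pics/side0.png")
a=cv2.resize(t[220:290,425:535],None,fx=7,fy=7,interpolation=cv2.INTER_CUBIC)[:,:770]
cv2.imwrite("pics/c1.png",a)
b=cv2.resize(s[305:395,265:345],None,fx=6.5,fy=6.5,interpolation=cv2.INTER_CUBIC)
cv2.imwrite("pics/c2.png",b); print(a.shape,b.shape)
# pad/tray masks in top
hsv=cv2.cvtColor(t,cv2.COLOR_BGR2HSV)
m=(hsv[...,2]<40).astype(np.uint8); m[:180]=0;m[255:]=0;m[:,:195]=0;m[:,275:]=0
c=max(cv2.findContours(m,0,2)[0],key=cv2.contourArea);print("pad",cv2.minAreaRect(c),cv2.boxPoints(cv2.minAreaRect(c)).tolist())
m=((hsv[...,0]>100)&(hsv[...,0]<130)&(hsv[...,1]>120)).astype(np.uint8); m[:250]=0;m[345:]=0;m[:,:170]=0;m[:,290:]=0
c=max(cv2.findContours(m,0,2)[0],key=cv2.contourArea);print("tray",cv2.minAreaRect(c),cv2.boxPoints(cv2.minAreaRect(c)).tolist())
E
```

```text
(490, 770, 3) (585, 520, 3)
pad ((233.5, 218.5), (59.0, 57.0), 90.0) [[205.0, 189.0], [262.0, 189.0], [262.0, 248.0], [205.0, 248.0]]
tray ((229.99996948242188, 296.4999694824219), (95.99998474121094, 72.99998474121094), -0.0) [[181.99996948242188, 332.9999694824219], [181.99996948242188, 259.9999694824219], [277.9999694824219, 259.9999694824219], [277.9999694824219, 332.9999694824219]]
```

View pics/c1.png

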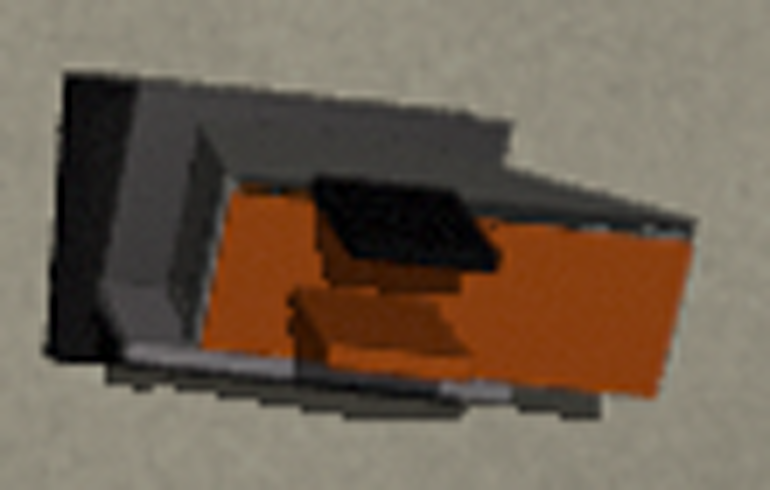

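View pics/c2.png

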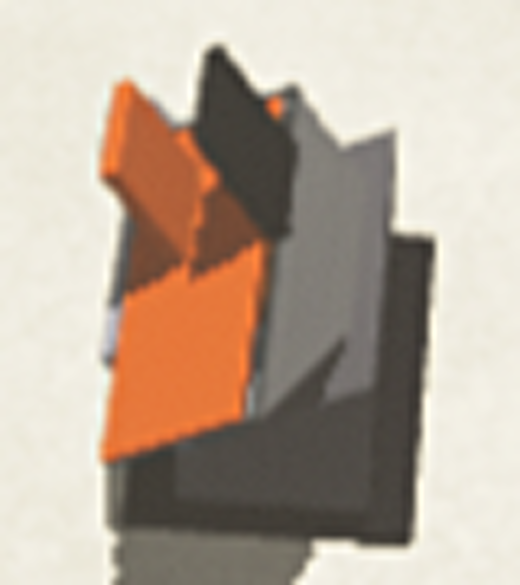

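The crops show the black and orange plate corners clearly, and the spout points right (world -y). I'll fit the scoop pose to these corners.

```bash
cat > h.py <<'E'
import numpy as np,cv2
from scipy.optimize import least_squares
from scipy.spatial.transform import Rotation as R
C={'side':dict(f=583.5002,c=(317.716,236.022),p=[480.438,-1172.863,1041.329],R=[[ 0.99802837,0.0238895,-0.05804011],[-0.06079407,0.59782696,-0.79931659],[0.01560267,0.80126913,0.59810061]]),
'top':dict(f=478.6959,c=(315.330,229.740),p=[378.324,61.879,1137.242],R=[[-0.02373599,0.98156638,-0.18964188],[-0.99961635,-0.02601115,-0.0095168],[-0.01427417,0.18934323,0.98180721]])}
def proj(n,P):
    c=C[n];q=(np.atleast_2d(P)-c['p'])@np.array(c['R'])
    return np.c_[c['c'][0]-c['f']*q[:,0]/q[:,2], c['c'][1]+c['f']*q[:,1]/q[:,2]]
def ray(n,uv,z):
    c=C[n];d=np.array(c['R'])@[(uv[0]-c['c'][0])/c['f'],-(uv[1]-c['c'][1])/c['f'],-1]
    p=np.array(c['p']);return p+d*(z-p[2])/d[2]
E
cat > fit.py <<'E'
from h import *
np.set_printoptions(precision=2,suppress=True)
T=[((10,-32,46),315,180),((-34,-32,46),450,188),((10,-24,100),345,260),((-34,-24,100),498,271),((10,4,50),295,290),((-34,12,99),470,375),((10,12,99),328,373),((-109,-30,46),697,220),((35,-30,0),198,128),((35,-30,46),232,180)]
S=[((-34,-28,100),197,125),((10,-32,100),222,45),((-34,-32,50),290,240),((-34,12,99),103,180),((10,12,99),124,80),((-34,4,50),190,270),((-109,-30,46),248,415)]
obs=[('top',p,(u+.5)/7-.5+425,(v+.5)/7-.5+220) for p,u,v in T]+[('side',p,(u+.5)/6.5-.5+265,(v+.5)/6.5-.5+305) for p,u,v in S]
def pose(x):
    # columns: scoop axes. level scoop: x=+Y_w,y=-X_w => Rz(90deg); lean +y side down = negative rot about.. x
    return R.from_euler('z',np.pi/2+x[3])*R.from_euler('x',-np.pi/6), x[:3]
def res(x):
    r,t=pose(x);return np.concatenate([proj(n,r.apply(p)+t)[0]-(u,v) for n,p,u,v in obs])
s=least_squares(res,[450,-250,60,0],loss='soft_l1',x_scale=[10,10,10,.1])
print(s.x)
for o,e in zip(obs,res(s.x).reshape(-1,2)):print(o[0],o[1],e)
r,t=pose(s.x);print(r.as_matrix());print('mid grip',r.apply((-12,-10,76))+t,'lip',r.apply((-109,0,46))+t)
print('pad',[ray('top',p,6)[:2] for p in((205,189),(263,189),(263,249),(205,249),(234,219))])
print('tray',[ray('top',p,35)[:2] for p in((181.5,259.5),(278.5,259.5),(278.5,333.5),(181.5,333.5))])
E
python3 fit.py
```

```text
[ 530.07 -269.76   51.67   -0.13]
top (10, -32, 46) [-0.56 -0.9 ]
top (-34, -32, 46) [0.58 0.12]
top (10, -24, 100) [0.56 0.49]
top (-34, -24, 100) [0.13 1.21]
top (10, 4, 50) [-0.47 -0.65]
top (-34, 12, 99) [0.34 2.  ]
top (10, 12, 99) [-0.53  0.  ]
top (-109, -30, 46) [0.03 0.1 ]
top (35, -30, 0) [ 0.08 -1.01]
top (35, -30, 46) [-0.46 -1.27]
side (-34, -28, 100) [0.35 2.35]
side (10, -32, 100) [ 0.2 -0.5]
side (-34, -32, 50) [-0.63 -0.87]
side (-34, 12, 99) [-1.04 -0.2 ]
side (10, 12, 99) [-1.75  0.6 ]
side (-34, 4, 50) [ 0.39 -0.66]
side (-109, -30, 46) [2.82 0.76]
[[ 0.13 -0.86 -0.5 ]
 [ 0.99  0.12  0.07]
 [ 0.   -0.5   0.87]]
mid grip [ 499.39 -277.73  122.49] lip [ 492.72 -374.71   91.51]
pad [array([705.86, 341.27]), array([701.9 , 198.66]), array([553.24, 199.11]), array([556.84, 338.29]), array([628.55, 269.26])]
tray [array([528.98, 385.56]), array([523.2 , 159.66]), array([355.35, 161.2 ]), array([360.49, 380.61])]
```

```bash
cat >> fit.py <<'E'
def box(a,b):
    p=np.array([[ (a,b)[i][0],(a,b)[j][1],(a,b)[k][2]] for i in(0,1) for j in(0,1) for k in(0,1)],float)
    return p,[(0,1),(0,2),(0,4),(3,1),(3,2),(3,7),(5,1),(5,4),(5,7),(6,2),(6,4),(6,7)]
out=[]
for n,f,(x0,y0),sh,im in(('top',6,(425,222),(62,66*1),'top0'),('side',6,(270,305),(85,66),'side0')):
    w=110 if n=='top' else 66
    hh=68 if n=='top' else 90
    g=cv2.imread(f'pics/{im}.png')[y0:y0+hh,x0:x0+w];g=cv2.resize(g,None,fx=f,fy=f,interpolation=2)
    for a,b,col in(((-34,-32,46),(10,-24,100),(0,255,0)),((-34,4,50),(10,12,99),(255,255,0)),((-109,-30,46),(35,30,46),(255,0,255)),((-35,-30,0),(35,30,0),(255,0,0))):
        p,E=box(a,b);q=proj(n,r.apply(p)+t)
        q=(q-(x0,y0)+.5)*f-.5
        for i,j in E:cv2.line(g,tuple(int(v) for v in q[i].round()),tuple(int(v) for v in q[j].round()),col,1)
    out.append(g)
H=max(o.shape[0] for o in out)
g=np.hstack([cv2.copyMakeBorder(o,0,H-o.shape[0],0,0,0) for o in out]);g=cv2.resize(g,None,fx=.75,fy=.75,interpolation=3);print(g.shape);cv2.imwrite('pics/ov.png',g)
E
python3 fit.py|tail -1
python3 - <<'E'
from h import *
for nm,p,z in(("box",(350,244),34),("beak",(366,308),85),("scopefoot FL",(317,192),20),("scopefoot FR",(388,198),20),("eyepiece",(352,145),300),("bottle",(105,292),150),("green",(485,340),50)):print(nm,ray('top',p,z).round())
E
```

```text
(405, 792, 3)
box [555.  -7.  34.]
beak [406. -34.  85.]
scopefoot FL [687.  66.  20.]
scopefoot FR [ 667. -104.   20.]
eyepiece [697.  -1. 300.]
bottle [450. 508. 150.]
green [ 331. -296.   50.]
```

View pics/ov.png

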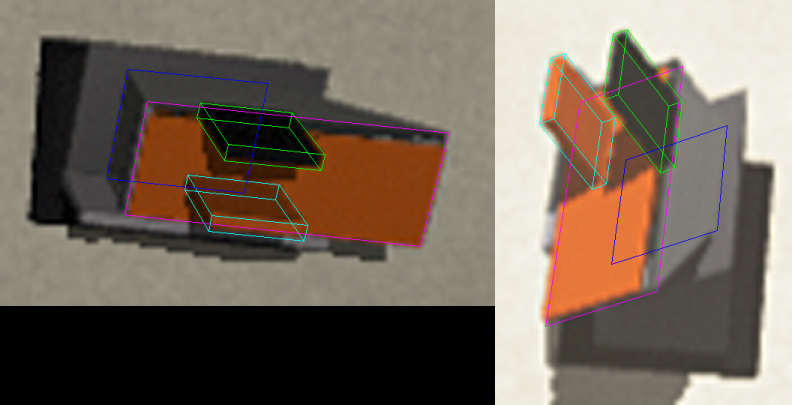

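The overlay matches the image to about 1 px (~2 mm). The slide box is at about (555,-7), the beaker at (406,-34), and the microscope's front at X≈680.

```bash
cat >> h.py <<'E'
from scipy.linalg import logm,expm
np.set_printoptions(precision=3,suppress=True)
RS=(R.from_euler('z',np.pi/2-.13)*R.from_euler('x',-np.pi/6)).as_matrix(); TS=np.array([530.07,-269.76,51.67])
FL=np.diag([1.,-1,-1])   # tool axes in scoop axes (tool x=scoop x)
def H(Rm,p):
    T=np.eye(4);T[:3,:3]=Rm;T[:3,3]=p;return T
def cur():
    from plant import bot
    s=bot.get_state();print('t',s['time'],'pos',s['position'],'F',s['force'],'w',s['width'],'g',s['grip_force'],'q',s['joint_positions']);return H(s['orientation'],s['position'])
def rows(T0,T1,n):
    L=np.real(logm(np.linalg.inv(T0)@T1))/n;E=expm(L)
    rv=R.from_matrix(E[:3,:3]).as_rotvec()
    print('row x%d:'%n,E[:3,3].round(2),rv.round(4)); return np.r_[E[:3,3],rv]
def via(T0,T1,n):
    for k in range(0,n+1,2):print((T0@expm(np.real(logm(np.linalg.inv(T0)@T1))*k/n))[:3,3].round(),end=' ')
    print()
E
python3 - <<'E'
from h import *
T0=cur();T1=H(RS@FL,TS+RS@[-12,-10,165])
rows(T0,T1,10);via(T0,T1,10);print(T1)
E
```

```text
t 0.1 pos [ 141.683 -608.414  230.625] F [-0.686  0.371 -0.155] w 85.4259456539974 g 0.0 q [ 1.319  0.333 -0.065  1.461  0.022  1.35  -0.088]
row x10: [48.32 -3.55  5.11] [-0.046  0.032 -0.118]
[ 142. -608.  231.] [ 232. -574.  222.] [ 313. -520.  217.] [ 379. -449.  213.] [ 428. -365.  208.] [ 455. -272.  200.] 
[[   0.13     0.859    0.496  455.298]
 [   0.992   -0.112   -0.065 -272.087]
 [   0.       0.5     -0.866  199.564]
 [   0.       0.       0.       1.   ]]
```

Emit:
{"method": "carry_out", "body": {"rows": [48.3, -3.6, 5.1, -0.046, 0.032, -0.118, 72, 48.3, -3.6, 5.1, -0.046, 0.032, -0.118, 72, 48.3, -3.6, 5.1, -0.046, 0.032, -0.118, 72, 48.3, -3.6, 5.1, -0.046, 0.032, -0.118, 72, 48.3, -3.6, 5.1, -0.046, 0.032, -0.118, 72, 48.3, -3.6, 5.1, -0.046, 0.032, -0.118, 72, 48.3, -3.6, 5.1, -0.046, 0.032, -0.118, 72, 48.3, -3.6, 5.1, -0.046, 0.032, -0.118, 72, 48.3, -3.6, 5.1, -0.046, 0.032, -0.118, 72, 48.3, -3.6, 5.1, -0.046, 0.032, -0.118, 72]}}

```text
time: 1.35
position: [455.8, -270.8, 200.3]
orientation: [[0.128, 0.856, 0.5], [0.992, -0.11, -0.064], [0.0, 0.504, -0.863]]
force: [1.4, -0.3, -0.3]
width: 72.2
grip_force: 0.0
```

```bash
python3 - <<'E'
from h import *
T0=cur();T1=H(RS@FL,TS+RS@[-12,-10,120])
rows(T0,T1,5);rows(T0,H(RS@FL,TS+RS@[-12,-10,58]),9)
E
```

```text
t 1.35 pos [ 455.797 -270.795  200.292] F [ 1.37  -0.269 -0.264] w 72.19571371420899 g 0.0 q [ 1.095 -0.144 -0.455  2.137 -0.481  0.714  0.801]
row x5: [-0.28 -0.16  9.09] [ 0.001 -0.     0.   ]
row x9: [-0.16 -0.11 11.94] [ 0.001 -0.     0.   ]
```

Emit:
{"method": "carry_out", "body": {"rows": [-0.2, -0.1, 12, 0.001, 0, 0, 72, -0.2, -0.1, 12, 0.001, 0, 0, 72, -0.2, -0.1, 12, 0.001, 0, 0, 72, -0.2, -0.1, 12, 0.001, 0, 0, 72, -0.2, -0.1, 12, 0.001, 0, 0, 72, -0.2, -0.1, 12, 0.001, 0, 0, 72, -0.1, -0.1, 12, 0.001, 0, 0, 72, -0.1, -0.1, 12, 0.001, 0, 0, 72, -0.1, -0.1, 11.5, 0.001, 0, 0, 72, 0, 0, 0, 0, 0, 0, 72]}}

```text
time: 2.6
position: [507.8, -280.4, 106.1]
orientation: [[0.131, 0.861, 0.491], [0.991, -0.115, -0.063], [0.003, 0.495, -0.869]]
force: [0.1, 0.2, -0.1]
width: 72.0
grip_force: 0.0
```

```bash
python3 - <<'E'
from h import *
from plant import bot
T=cur();print('scoop frame tcp',RS.T@(T[:3,3]-TS))
a=bot.snapshot("side")["img"][270:400,250:370,::-1];b=bot.snapshot("top")["img"][200:330,430:550,::-1]
cv2.imwrite("pics/g1.png",cv2.resize(np.hstack([a,b]),None,fx=3.3,fy=3.3,interpolation=2))
E
```

```text
t 2.6 pos [ 507.807 -280.383  106.07 ] F [ 0.111  0.175 -0.086] w 71.96382546937681 g 0.0 q [ 1.035  0.117 -0.506  2.124 -0.333  0.46   0.678]
scoop frame tcp [-13.42   -9.275  57.461]
```

View pics/g1.png

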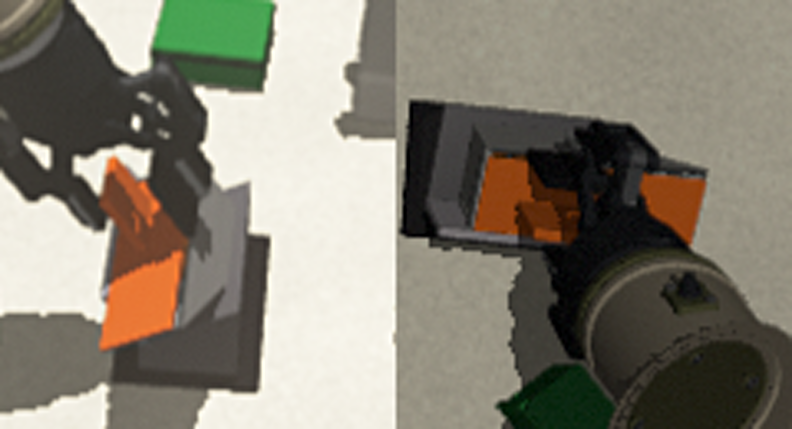

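The fingers straddle both plates: orange at (145,200), black at (185,190). No contact force yet, so I'll close.

Emit:
{"method": "carry_out", "body": {"rows": [0, 0, 0, 0, 0, 0, 55, 0, 0, 0, 0, 0, 0, 50, 0, 0, 0, 0, 0, 0, 46, 0, 0, 0, 0, 0, 0, 42, 0, 0, 0, 0, 0, 0, 36, 0, 0, 0, 0, 0, 0, 30, 0, 0, 0, 0, 0, 0, 30, 0, 0, 0, 0, 0, 0, 30, 0, 0, 0, 0, 0, 0, 30, 0, 0, 0, 0, 0, 0, 30], "force": 80}}

```text
time: 3.95
position: [507.7, -281.0, 107.6]
orientation: [[0.132, 0.861, 0.492], [0.991, -0.115, -0.064], [0.001, 0.496, -0.868]]
force: [-7.6, 2.6, 8.8]
width: 42.0
grip_force: 79.4
```

Emit:
{"method": "carry_out", "body": {"rows": [0, 0, -2, 0, 0, 0, 30, 0, 0, -5, 0, 0, 0, 30, 0, 0, -10, 0, 0, 0, 30, 0, 0, -12, 0, 0, 0, 30, 0, 0, -14, 0, 0, 0, 30, 0, 0, -14, 0, 0, 0, 30, 0, 0, -14, 0, 0, 0, 30, 0, 0, -12, 0, 0, 0, 30, 0, 0, -8, 0, 0, 0, 30, 0, 0, -3, 0, 0, 0, 30]}}

```text
time: 5.2
position: [461.3, -274.9, 189.1]
orientation: [[0.132, 0.861, 0.492], [0.991, -0.115, -0.064], [0.001, 0.496, -0.868]]
force: [1.0, -0.6, -3.2]
width: 41.9
grip_force: 81.4
```

```bash
python3 - <<'E'
from h import *
T=cur();print(T)
# refine station from both cams: print pad/tray estimates in side too
s=cv2.imread('pics/side0.png')
from plant import bot
for n,pts in(('top',[(234.3,219)]),):pass
cv2.imwrite("pics/st.png",np.hstack([cv2.resize(s[185:255,230:370],(560,280),interpolation=2),]))
print('side pad',[ray('side',p,6)[:2] for p in((308,211.5),(356,211.5),(359,238),(311,238))])
# level & raised: rotate about scoop-grip centre, tool stays yaw
gr=T[:3,3]+T[:3,:3]@[0,0,-20]
Rl=R.from_euler('z',np.pi/2-.13).as_matrix()@FL
T1=H(Rl,np.array([470,-200,225]));rows(T,T1,10);via(T,T1,10)
E
```

```text
t 5.2 pos [ 461.343 -274.932  189.078] F [ 1.042 -0.561 -3.172] w 41.93828604434845 g 81.44457578659058 q [ 1.1   -0.108 -0.473  2.129 -0.455  0.69   0.778]
[[   0.132    0.861    0.492  461.343]
 [   0.991   -0.115   -0.064 -274.932]
 [   0.001    0.496   -0.868  189.078]
 [   0.       0.       0.       1.   ]]
side pad [array([558.224, 340.57 ]), array([709.271, 334.828]), array([702.401, 196.132]), array([560.495, 201.824])]
row x10: [ 7.54  0.9  -3.52] [ 0.052 -0.    -0.   ]
[ 461. -275.  189.] [ 462. -260.  196.] [ 463. -245.  203.] [ 464. -230.  211.] [ 467. -215.  218.] [ 470. -200.  225.]
```

Emit:
{"method": "carry_out", "body": {"rows": [7.5, 0.9, -3.5, 0.03, 0, 0, 30, 7.5, 0.9, -3.5, 0.05, 0, 0, 30, 7.5, 0.9, -3.5, 0.055, 0, 0, 30, 7.5, 0.9, -3.5, 0.055, 0, 0, 30, 7.5, 0.9, -3.5, 0.055, 0, 0, 30, 7.5, 0.9, -3.5, 0.055, 0, 0, 30, 7.5, 0.9, -3.5, 0.055, 0, 0, 30, 7.5, 0.9, -3.5, 0.055, 0, 0, 30, 7.5, 0.9, -3.5, 0.055, 0, 0, 30, 7.5, 0.9, -3.5, 0.055, 0, 0, 30]}}

```text
time: 6.45
position: [470.0, -200.1, 224.4]
orientation: [[0.132, 0.991, -0.003], [0.991, -0.132, 0.002], [0.002, -0.003, -1.0]]
force: [0.4, 0.2, -3.6]
width: 41.6
grip_force: 81.7
```

```bash
python3 - <<'E'
from h import *
T=cur();print(T)
Rl=R.from_euler('z',np.radians(88.8)).as_matrix()@FL
Ta=H(Rl,[490,110,225]);Tb=H(Rl,[641,255.6,125])
rows(T,Ta,10);via(T,Ta,10);rows(Ta,Tb,10)
E
```

```text
t 6.45 pos [ 470.032 -200.08   224.356] F [ 0.427  0.21  -3.613] w 41.62999209700358 g 81.69755458831787 q [ 0.942  0.142 -0.678  1.736  0.09   1.3    0.112]
[[   0.132    0.991   -0.003  470.032]
 [   0.991   -0.132    0.002 -200.08 ]
 [   0.002   -0.003   -1.     224.356]
 [   0.       0.       0.       1.   ]]
row x10: [31.08 -0.56 -0.03] [-0.    -0.    -0.011]
[ 470. -200.  224.] [ 477. -138.  225.] [482. -76. 225.] [486. -14. 225.] [489.  48. 225.] [490. 110. 225.] 
row x10: [14.87 14.79 10.  ] [ 0.  0. -0.]
```

Emit:
{"method": "carry_out", "body": {"rows": [15, -0.6, 0, 0, 0, -0.011, 30, 25, -0.6, 0, 0, 0, -0.011, 30, 36, -0.6, 0, 0, 0, -0.011, 30, 40, -0.6, 0, 0, 0, -0.011, 30, 41, -0.6, 0, 0, 0, -0.011, 30, 41, -0.6, 0, 0, 0, -0.011, 30, 40, -0.6, 0, 0, 0, -0.011, 30, 35, -0.6, 0, 0, 0, -0.011, 30, 24, -0.6, 0, 0, 0, -0.011, 30, 14, -0.6, 0, 0, 0, -0.011, 30]}}

```text
time: 7.7
position: [488.6, 112.3, 224.9]
orientation: [[0.019, 1.0, -0.001], [1.0, -0.019, 0.002], [0.002, -0.001, -1.0]]
force: [-0.4, -1.0, -3.9]
width: 41.7
grip_force: 82.0
```

Emit:
{"method": "carry_out", "body": {"rows": [6, 6, 3, 0, 0, 0, 30, 12, 12, 7, 0, 0, 0, 30, 18, 18, 12, 0, 0, 0, 30, 21, 21, 14, 0, 0, 0, 30, 21, 21, 14, 0, 0, 0, 30, 21, 21, 14, 0, 0, 0, 30, 20, 20, 14, 0, 0, 0, 30, 15, 15, 12, 0, 0, 0, 30, 10, 9, 7, 0, 0, 0, 30, 4.7, 4.7, 3, 0, 0, 0, 30]}}

```text
time: 8.95
position: [640.6, 255.4, 124.1]
orientation: [[0.022, 1.0, -0.002], [1.0, -0.022, 0.001], [0.001, -0.002, -1.0]]
force: [-0.8, -0.1, -4.0]
width: 41.4
grip_force: 82.0
```

```bash
python3 - <<'E'
from h import *
from plant import bot
T=cur();print(T)
Rl=R.from_euler('z',np.radians(88.8)).as_matrix()@FL
rows(T,H(Rl,[641,255.6,72]),10)
a=bot.snapshot("side")["img"][90:270,230:420,::-1];b=bot.snapshot("top")["img"][160:340,150:340,::-1]
cv2.imwrite("pics/g2.png",cv2.resize(np.hstack([a,b]),None,fx=2.1,fy=2.1,interpolation=2))
E
```

```text
t 8.95 pos [640.575 255.413 124.124] F [-0.823 -0.144 -3.997] w 41.4026024296985 g 81.99739336967468 q [ 0.089  0.684 -0.817  1.36   0.495  1.308 -0.763]
[[  0.022   1.     -0.002 640.575]
 [  1.     -0.022   0.001 255.413]
 [  0.001  -0.002  -1.    124.124]
 [  0.      0.      0.      1.   ]]
row x10: [0.02 0.05 5.21] [-0. -0. -0.]
```

View pics/g2.png

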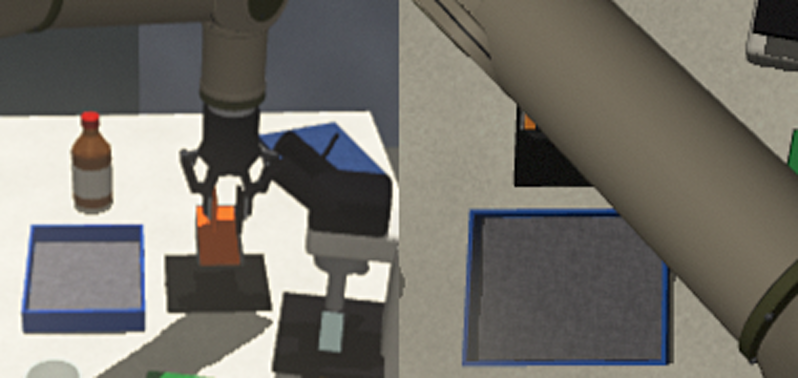

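The scoop hangs level over the pad with the lid shut (217,230 in the left crop). I'll lower it.

Emit:
{"method": "carry_out", "body": {"rows": [0, 0, 6, 0, 0, 0, 30, 0, 0, 10, 0, 0, 0, 30, 0, 0, 10, 0, 0, 0, 30, 0, 0, 10, 0, 0, 0, 30, 0, 0, 8, 0, 0, 0, 30, 0, 0, 5, 0, 0, 0, 30, 0, 0, 3, 0, 0, 0, 30, 0, 0, 2, 0, 0, 0, 30, 0, 0, 1, 0, 0, 0, 30, 0, 0, 0.5, 0, 0, 0, 30]}}

```text
time: 10.3
position: [640.4, 255.7, 69.6]
orientation: [[0.022, 1.0, -0.001], [1.0, -0.022, 0.002], [0.002, -0.001, -1.0]]
force: [-0.2, 0.5, -3.0]
width: 41.4
grip_force: 82.0
```

Emit:
{"method": "carry_out", "body": {"rows": [0, 0, 1, 0, 0, 0, 30, 0, 0, 1, 0, 0, 0, 30, 0, 0, 0.7, 0, 0, 0, 30, 0, 0, 0.5, 0, 0, 0, 30, 0, 0, 0.5, 0, 0, 0, 30, 0, 0, 0.5, 0, 0, 0, 30, 0, 0, 0, 0, 0, 0, 30, 0, 0, 0, 0, 0, 0, 30, 0, 0, 0, 0, 0, 0, 30, 0, 0, 0, 0, 0, 0, 30]}}

```text
time: 11.55
position: [640.5, 255.7, 66.9]
orientation: [[0.022, 1.0, -0.0], [1.0, -0.022, 0.002], [0.002, -0.001, -1.0]]
force: [-3.8, -2.9, 10.4]
width: 41.3
grip_force: 83.8
```

Emit:
{"method": "carry_out", "body": {"rows": [0, 0, -0.5, 0, 0, 0, 42, 0, 0, 0, 0, 0, 0, 44, 0, 0, 0, 0, 0, 0, 50, 0, 0, 0, 0, 0, 0, 58, 0, 0, 0, 0, 0, 0, 64, 0, 0, 0, 0, 0, 0, 64, 0, 0, 0, 0, 0, 0, 64, 0, 0, -10, 0, 0, 0, 64, 0, 0, -20, 0, 0, 0, 64, 0, 0, -25, 0, 0, 0, 64]}}

```text
time: 12.8
position: [640.4, 255.7, 122.7]
orientation: [[0.022, 1.0, -0.001], [1.0, -0.022, 0.002], [0.002, -0.001, -1.0]]
force: [-0.5, 1.2, 0.3]
width: 64.0
grip_force: 0.0
```

```bash
python3 - <<'E'
from h import *
T=cur()
E
```

```text
t 12.8 pos [640.411 255.717 122.657] F [-0.497  1.18   0.268] w 63.97363859901828 g 0.0 q [ 0.09   0.684 -0.817  1.363  0.496  1.303 -0.764]
```

Emit:
{"method": "carry_out", "body": {"rows": [0, -6, 0, 0, 0, 0, 22, 0, -6, 0, 0, 0, 0, 22, 0, -6, 0, 0, 0, 0, 22, 0, 0, 0, 0, 0, 0, 22, 0, 0, 5, 0, 0, 0, 22, 0, 0, 10, 0, 0, 0, 22, 0, 0, 12, 0, 0, 0, 22, 0, 0, 12, 0, 0, 0, 22, 0, 0, 7, 0, 0, 0, 22, 0, 0, 3, 0, 0, 0, 22], "force": 30}}

```text
time: 14.05
position: [622.1, 256.0, 71.2]
orientation: [[0.022, 1.0, -0.002], [1.0, -0.022, 0.002], [0.001, -0.002, -1.0]]
force: [0.4, 0.0, 0.2]
width: 21.9
grip_force: 0.0
```

Emit:
{"method": "carry_out", "body": {"rows": [0, 0, -1, 0, 0, 0, 16, 0, 0, 0, 0, 0, 0, 12, 0, 0, 0, 0, 0, 0, 8, 0, 0, 0, 0, 0, 0, 4, 0, 0, 0, 0, 0, 0, 4, 0, -3, 0, 0, 0, 0, 4, 0, -6, 0, 0, 0, 0, 4, 0, -8, 0, 0, 0, 0, 4, 0, -8, 0, 0, 0, 0, 4, 0, -8, 0, 0, 0, 0, 4]}}

```text
time: 15.3
position: [589.0, 256.9, 73.2]
orientation: [[0.022, 1.0, -0.001], [1.0, -0.022, 0.002], [0.002, -0.001, -1.0]]
force: [-0.8, -0.5, 5.8]
width: 7.4
grip_force: 30.6
```

Emit:
{"method": "carry_out", "body": {"rows": [0, -8, 0, 0, 0, 0, 4, 0, -8, 0, 0, 0, 0, 4, 0, -6, 0, 0, 0, 0, 4, 0, -4, 0, 0, 0, 0, 4, 0, -3, 0, 0, 0, 0, 4, 0, -1.5, 0, 0, 0, 0, 4, 0, -1, 0, 0, 0, 0, 4, 0, 0, 0, 0, 0, 0, 4, 0, 0, 0, 0, 0, 0, 4, 0, 0, 0, 0, 0, 0, 4]}}

```text
time: 16.55
position: [557.8, 257.6, 73.1]
orientation: [[0.022, 1.0, -0.001], [1.0, -0.022, 0.002], [0.002, -0.001, -1.0]]
force: [0.8, -0.1, 6.1]
width: 7.8
grip_force: 30.6
```

```bash
python3 - <<'E'
from h import *
from plant import bot
T=cur();
a=bot.snapshot("side")["img"][130:270,230:410,::-1];b=bot.snapshot("top")["img"][160:300,150:330,::-1]
cv2.imwrite("pics/g3.png",cv2.resize(np.hstack([a,b]),None,fx=2.2,fy=2.2,interpolation=2))
E
```

```text
t 16.55 pos [557.811 257.603  73.147] F [ 0.78  -0.095  6.12 ] w 7.783653053213367 g 30.576172471046448 q [ 0.136  0.595 -0.85   1.627  0.479  1.141 -0.855]
```

View pics/g3.png

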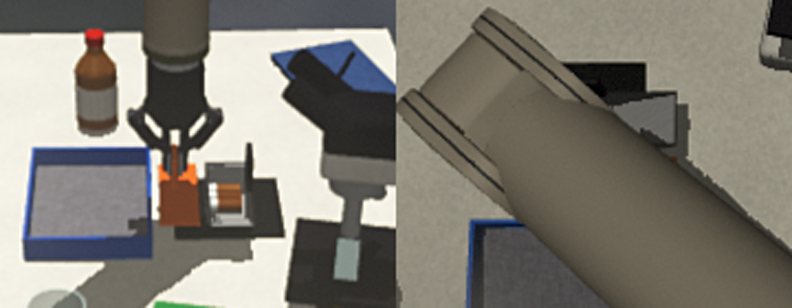

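The lid is open by about 64 mm, with the vials visible in the scoop (228,200). I'll nudge it to its stop, release and rise.

Emit:
{"method": "carry_out", "body": {"rows": [0, -1, 0, 0, 0, 0, 4, 0, -0.8, 0, 0, 0, 0, 4, 0, 0, 0, 0, 0, 0, 4, 0, 0, 0, 0, 0, 0, 12, 0, 0, 0, 0, 0, 0, 20, 0, 0, 0, 0, 0, 0, 22, 0, 0, -8, 0, 0, 0, 22, 0, 0, -15, 0, 0, 0, 22, 0, 0, -20, 0, 0, 0, 22, 0, 0, -8, 0, 0, 0, 22]}}

```text
time: 17.9
position: [556.8, 258.0, 126.3]
orientation: [[0.022, 1.0, 0.001], [1.0, -0.022, 0.003], [0.003, 0.001, -1.0]]
force: [0.7, -0.0, 0.0]
width: 21.9
grip_force: 0.0
```

Emit:
{"method": "carry_out", "body": {"rows": [0, 8, -3, 0, 0, 0, 34, 0, 16, -2, 0, 0, 0, 34, 0, 20, 0, 0, 0, 0, 34, 0, 22, 0, 0, 0, 0, 34, 0, 18, 0, 0, 0, 0, 34, 0, 11.5, 0, 0, 0, 0, 34, 0, 6, 0, 0, 0, 0, 34, 0, 0, 5, 0, 0, 0, 34, 0, 0, 10, 0, 0, 0, 34, 0, 0, 10, 0, 0, 0, 34], "force": 100}}

```text
time: 19.15
position: [657.0, 255.2, 102.9]
orientation: [[0.022, 1.0, -0.002], [1.0, -0.022, 0.001], [0.001, -0.002, -1.0]]
force: [-0.4, -0.5, -0.0]
width: 33.6
grip_force: 0.0
```

Emit:
{"method": "carry_out", "body": {"rows": [0, 0, 10, 0, 0, 0, 34, 0, 0, 10, 0, 0, 0, 34, 0, 0, 10, 0, 0, 0, 34, 0, 0, 6, 0, 0, 0, 34, 0, 0, 2, 0, 0, 0, 34, 0, 0, 0, 0, 0, 0, 20, 0, 0, 0, 0, 0, 0, 14, 0, 0, 0, 0, 0, 0, 9, 0, 0, 0, 0, 0, 0, 4, 0, 0, 0, 0, 0, 0, 3]}}

```text
time: 20.4
position: [657.8, 255.3, 66.2]
orientation: [[0.022, 1.0, -0.001], [1.0, -0.022, 0.002], [0.002, -0.001, -1.0]]
force: [-0.4, 0.3, 3.2]
width: 6.8
grip_force: 98.1
```

```bash
python3 - <<'E'
from h import *
T=cur();print(T)
E
```

```text
t 20.4 pos [657.779 255.333  66.24 ] F [-0.385  0.253  3.18 ] w 6.7950544263550725 g 98.13361287117004 q [ 0.07   0.765 -0.785  1.36   0.543  1.236 -0.772]
[[  0.022   1.     -0.001 657.779]
 [  1.     -0.022   0.002 255.333]
 [  0.002  -0.001  -1.     66.24 ]
 [  0.      0.      0.      1.   ]]
```

```bash
cat >> h.py <<'E'
def S(lip,pitch,roll=-.07,yaw=88.8,off=(95.6,-28,14.2)):
    Rm=(R.from_euler('z',yaw,degrees=True)*R.from_euler('x',roll)*R.from_euler('y',-np.radians(pitch))).as_matrix()
    return H(Rm@FL,np.array(lip)+Rm@off)
def seq(T0,poses):
    for P in poses:
        D=np.linalg.inv(T0)@P;print(np.r_[D[:3,3].round(1),R.from_matrix(D[:3,:3]).as_rotvec().round(3)].tolist());T0=P
E
python3 - <<'E'
from h import *
T=cur()
lip0=T[:3,3]-(T[:3,:3]@FL.T)@np.array([95.6,-28,14.2]);print('lip now',lip0)
K=[(0,lip0,0,0),(4,lip0+[-5,0,30],0,-.03),(10,lip0+[-60,40,50],3,-.07)]
def ev(K,n=10,T0=None):
    t=[k[0] for k in K]
    f=lambda i:(np.array([np.interp(i,t,[k[1][j] for k in K]) for j in range(3)]),np.interp(i,t,[k[2] for k in K]),np.interp(i,t,[k[3] for k in K]))
    P=[S(*f(i)) for i in range(1,n+1)];seq(T0 if T0 is not None else S(*f(0)),P);return P[-1]
a=ev(K,T0=T);print('--',a[:3,3])
b=ev([(0,lip0+[-60,40,50],3,-.07),(10,np.array([469,250,90]),12,-.07)],T0=a);print('--',b[:3,3])
c=ev([(0,np.array([469,250,90]),12,-.07),(10,np.array([469,248,38]),27,-.07)],T0=b);print(c[:3,3])
E
```

```text
t 20.4 pos [657.779 255.333  66.24 ] F [-0.385  0.253  3.18 ] w 6.7950544263550725 g 98.13361287117004 q [ 0.07   0.765 -0.785  1.36   0.543  1.236 -0.772]
lip now [627.665 160.402  51.88 ]
[0.0, -1.5, -7.5, -0.008, -0.002, -0.001]
[-0.0, -1.3, -7.7, -0.008, -0.0, 0.0]
[-0.0, -1.2, -7.7, -0.008, 0.0, 0.0]
[-0.0, -1.2, -7.7, -0.008, 0.0, -0.0]
[6.3, -9.3, -4.6, -0.007, 0.009, -0.0]
[6.4, -9.3, -4.6, -0.007, 0.009, -0.0]
[6.4, -9.3, -4.6, -0.007, 0.009, -0.0]
[6.4, -9.2, -4.6, -0.007, 0.009, -0.0]
[6.5, -9.2, -4.6, -0.007, 0.009, -0.0]
[6.5, -9.2, -4.6, -0.007, 0.009, -0.0]
-- [596.233 294.55  122.976]
[4.5, -10.0, -0.8, 0.0, 0.016, 0.0]
[4.5, -10.0, -0.7, 0.0, 0.016, -0.0]
[4.5, -10.0, -0.6, -0.0, 0.016, 0.0]
[4.4, -10.0, -0.5, 0.0, 0.016, -0.0]
[4.4, -10.0, -0.5, -0.0, 0.016, 0.0]
[4.4, -10.0, -0.4, 0.0, 0.016, -0.0]
[4.4, -10.0, -0.3, 0.0, 0.016, -0.0]
[4.4, -10.0, -0.3, -0.0, 0.016, 0.0]
[4.4, -10.0, -0.2, 0.0, 0.016, -0.0]
[4.3, -10.0, -0.1, 0.0, 0.016, 0.0]
-- [496.461 340.003 125.642]
[-1.7, -0.4, 2.5, -0.0, 0.026, 0.0]
[-1.8, -0.4, 2.5, 0.0, 0.026, -0.0]
[-1.9, -0.4, 2.5, -0.0, 0.026, 0.0]
[-2.1, -0.4, 2.4, 0.0, 0.026, 0.0]
[-2.2, -0.4, 2.4, 0.0, 0.026, 0.0]
[-2.3, -0.4, 2.3, 0.0, 0.026, -0.0]
[-2.5, -0.4, 2.3, 0.0, 0.026, -0.0]
[-2.6, -0.4, 2.2, -0.0, 0.026, 0.0]
[-2.7, -0.4, 2.2, -0.0, 0.026, 0.0]
[-2.8, -0.4, 2.1, -0.0, 0.026, -0.0]
[494.654 326.213  95.875]
```

Emit:
{"method": "carry_out", "body": {"rows": [0, -0.5, -2, -0.01, 0, 0, 3, 0, -0.5, -6, -0.014, 0, 0, 3, 0, -0.5, -8, -0.016, 0, 0, 3, 0, -1, -9, -0.016, 0, 0, 3, 2, -2, -8, -0.016, 0.005, 0, 3, 5, -4, -7, 0, 0.009, 0, 3, 7, -6, -6, 0, 0.009, 0, 3, 8, -8, -5, 0, 0.01, 0, 3, 8, -9, -4, 0, 0.01, 0, 3, 8, -10, -3, 0, 0.01, 0, 3]}}

```text
time: 21.65
position: [613.2, 294.3, 122.0]
orientation: [[0.018, 0.997, 0.071], [0.998, -0.022, 0.054], [0.055, 0.07, -0.996]]
force: [-0.5, 0.0, -4.2]
width: 6.6
grip_force: 97.4
```

```bash
python3 - <<'E'
from h import *
T=cur();print(T)
for n,P in(('b',S([469,250,90],12)),('b2',S([469,250,90],12))):rows(T,P,10)
E
```

```text
t 21.65 pos [613.237 294.331 121.954] F [-0.487  0.037 -4.216] w 6.641334532031149 g 97.43462562561035 q [ 0.097  0.616 -0.856  1.485  0.493  1.171 -0.841]
[[  0.018   0.997   0.071 613.237]
 [  0.998  -0.022   0.054 294.331]
 [  0.055   0.07   -0.996 121.954]
 [  0.      0.      0.      1.   ]]
row x10: [  4.43 -11.72  -0.65] [ 0.     0.015 -0.   ]
row x10: [  4.43 -11.72  -0.65] [ 0.     0.015 -0.   ]
```

Emit:
{"method": "carry_out", "body": {"rows": [5, -11, -1, 0, 0.015, 0, 3, 5, -12, -1, 0, 0.015, 0, 3, 5, -13, -1, 0, 0.015, 0, 3, 5, -14, -0.7, 0, 0.015, 0, 3, 5, -14, -0.6, 0, 0.015, 0, 3, 5, -14, -0.6, 0, 0.015, 0, 3, 4, -13, -0.5, 0, 0.015, 0, 3, 4, -12, -0.5, 0, 0.015, 0, 3, 3.5, -9, -0.4, 0, 0.015, 0, 3, 2.5, -5, -0.2, 0, 0.015, 0, 3]}}

```text
time: 22.9
position: [497.0, 339.5, 125.2]
orientation: [[0.007, 0.997, 0.074], [0.979, -0.022, 0.202], [0.204, 0.071, -0.976]]
force: [-0.1, -0.5, -4.2]
width: 6.7
grip_force: 97.5
```

```bash
python3 - <<'E'
from h import *
from plant import bot
T=cur()
rows(T,S([469,248,38],27),10);c=S([469,248,38],27)
seq(c,[S([469,248,38+(24-38)*k/5],27+k*6/5) for k in range(1,6)])
a=bot.snapshot("side")["img"][100:260,200:400,::-1]
cv2.imwrite("pics/g4.png",cv2.resize(a,None,fx=3,fy=3,interpolation=2))
E
```

```text
t 22.9 pos [497.049 339.464 125.197] F [-0.084 -0.488 -4.152] w 6.663870127484504 g 97.46197700500488 q [ 0.237  0.434 -1.014  1.775  0.317  0.953 -0.874]
row x10: [-2.2  -0.42  2.34] [ 0.     0.027 -0.   ]
[-1.6, -0.2, 0.5, -0.0, 0.021, 0.0]
[-1.6, -0.2, 0.5, 0.0, 0.021, -0.0]
[-1.7, -0.2, 0.4, -0.0, 0.021, 0.0]
[-1.7, -0.2, 0.4, 0.0, 0.021, -0.0]
[-1.8, -0.2, 0.4, -0.0, 0.021, 0.0]
```

View pics/g4.png

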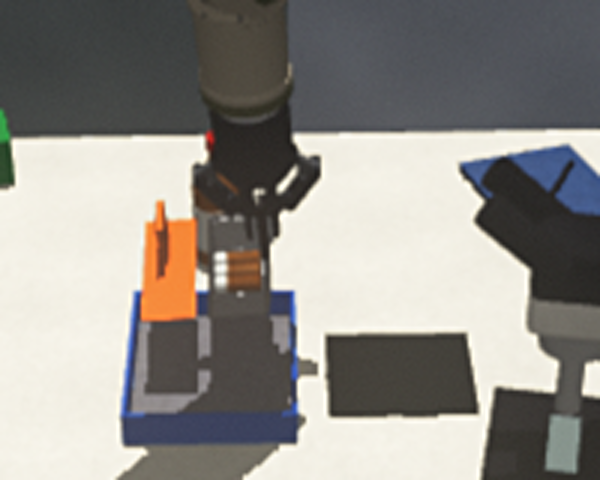

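The lid is fully open (170,265), the vials sit inside (240,268), and the scoop is lined up inside the tray's width. Next I'll pitch and lower.

Emit:
{"method": "carry_out", "body": {"rows": [-1, -0.4, 1.2, 0, 0.02, 0, 3, -1.8, -0.4, 2.5, 0, 0.026, 0, 3, -2, -0.4, 2.6, 0, 0.028, 0, 3, -2.2, -0.4, 2.6, 0, 0.028, 0, 3, -2.4, -0.5, 2.6, 0, 0.028, 0, 3, -2.5, -0.5, 2.6, 0, 0.028, 0, 3, -2.6, -0.4, 2.5, 0, 0.028, 0, 3, -2.6, -0.4, 2.4, 0, 0.028, 0, 3, -2.6, -0.4, 2.3, 0, 0.027, 0, 3, -2.3, -0.4, 2.1, 0, 0.027, 0, 3]}}

```text
time: 24.2
position: [495.1, 325.8, 95.3]
orientation: [[-0.012, 0.997, 0.073], [0.89, -0.022, 0.455], [0.456, 0.071, -0.887]]
force: [1.0, -0.2, -2.9]
width: 7.1
grip_force: 97.5
```

```bash
python3 - <<'E'
from h import *
T=cur()
def lp(T):
    Rm=T[:3,:3]@FL.T;return T[:3,3]-Rm@[95.6,-28,14.2],np.degrees(np.arcsin(Rm[2,0]))
print(lp(T))
P=[S([469,248,36+(24-36)*k/5],27+k*1.2) for k in range(1,6)]+[S([469,248,24],33+1.5*k) for k in range(1,21)]
seq(T,P)
E
```

```text
t 24.2 pos [495.124 325.828  95.315] F [ 0.965 -0.188 -2.922] w 7.07211383276223 g 97.52628564834595 q [ 0.55   0.511 -1.165  1.93   0.142  0.687 -0.591]
(array([469.428, 247.819,  37.183]), np.float64(27.101856076098876))
[-1.7, -0.7, 1.5, 0.001, 0.018, -0.001]
[-1.4, -0.2, 0.1, 0.0, 0.021, -0.0]
[-1.5, -0.2, 0.1, -0.0, 0.021, 0.0]
[-1.5, -0.2, 0.1, 0.0, 0.021, -0.0]
[-1.6, -0.2, 0.0, -0.0, 0.021, 0.0]
[-0.4, 0.0, -2.5, -0.0, 0.026, -0.0]
[-0.4, 0.0, -2.5, 0.0, 0.026, 0.0]
[-0.4, 0.0, -2.5, 0.0, 0.026, -0.0]
[-0.4, 0.0, -2.5, -0.0, 0.026, -0.0]
[-0.4, 0.0, -2.5, 0.0, 0.026, -0.0]
[-0.4, 0.0, -2.5, 0.0, 0.026, 0.0]
[-0.4, 0.0, -2.5, -0.0, 0.026, 0.0]
[-0.4, -0.0, -2.5, -0.0, 0.026, -0.0]
[-0.4, 0.0, -2.5, 0.0, 0.026, -0.0]
[-0.4, 0.0, -2.5, -0.0, 0.026, 0.0]
[-0.4, -0.0, -2.5, -0.0, 0.026, 0.0]
[-0.4, 0.0, -2.5, 0.0, 0.026, 0.0]
[-0.4, 0.0, -2.5, -0.0, 0.026, -0.0]
[-0.4, 0.0, -2.5, 0.0, 0.026, 0.0]
[-0.4, 0.0, -2.5, -0.0, 0.026, 0.0]
[-0.4, 0.0, -2.5, 0.0, 0.026, -0.0]
[-0.4, 0.0, -2.5, -0.0, 0.026, -0.0]
[-0.4, -0.0, -2.5, 0.0, 0.026, 0.0]
[-0.4, -0.0, -2.5, -0.0, 0.026, 0.0]
[-0.4, -0.0, -2.5, 0.0, 0.026, -0.0]
```

Emit:
{"method": "carry_out", "body": {"rows": [-1.7, -0.4, 1.2, 0, 0.018, 0, 3, -1.5, -0.3, 0.3, 0, 0.021, 0, 3, -1.5, -0.2, 0.1, 0, 0.021, 0, 3, -1.5, -0.2, 0.1, 0, 0.021, 0, 3, -1.6, -0.2, 0, 0, 0.021, 0, 3, -0.3, 0, -1.7, 0, 0.018, 0, 3, -0.3, 0, -1.7, 0, 0.018, 0, 3, -0.3, 0, -1.7, 0, 0.018, 0, 3, -0.3, 0, -1.7, 0, 0.018, 0, 3, -0.3, 0, -1.7, 0, 0.018, 0, 3]}}

```text
time: 25.45
position: [493.5, 313.8, 96.3]
orientation: [[-0.026, 0.997, 0.069], [0.787, -0.022, 0.616], [0.616, 0.071, -0.784]]
force: [0.1, -0.4, -4.5]
width: 7.2
grip_force: 97.6
```

Emit:
{"method": "carry_out", "body": {"rows": [-0.4, 0, -2, 0, 0.021, 0, 3, -0.4, 0, -2, 0, 0.021, 0, 3, -0.4, 0, -2, 0, 0.021, 0, 3, -0.4, 0, -2, 0, 0.021, 0, 3, -0.4, 0, -2, 0, 0.021, 0, 3, -0.4, 0, -2.5, 0, 0.026, 0, 3, -0.4, 0, -2.5, 0, 0.026, 0, 3, -0.4, 0, -2.5, 0, 0.026, 0, 3, -0.4, 0, -2.5, 0, 0.026, 0, 3, -0.4, 0, -2.5, 0, 0.026, 0, 3]}}

```text
time: 26.7
position: [492.2, 295.2, 109.7]
orientation: [[-0.042, 0.997, 0.061], [0.622, -0.022, 0.783], [0.782, 0.071, -0.619]]
force: [0.1, -0.4, -3.3]
width: 7.0
grip_force: 97.7
```

```bash
cat >> h.py <<'E'
def lp(T):
    Rm=T[:3,:3]@FL.T;return T[:3,3]-Rm@[95.6,-28,14.2],np.degrees(np.arcsin(Rm[2,0]))
E
python3 - <<'E'
from h import *
from plant import bot
T=cur();print(lp(T))
a=bot.snapshot("side")["img"][130:260,200:360,::-1]
cv2.imwrite("pics/g5.png",cv2.resize(a,None,fx=4,fy=4,interpolation=2))
E
```

```text
t 26.7 pos [492.238 295.238 109.661] F [ 0.124 -0.409 -3.314] w 7.016035668795047 g 97.73592710494995 q [ 0.976  0.898 -1.393  2.035  0.023  0.583 -0.176]
(array([469.162, 247.557,  24.11 ]), np.float64(51.46617091636214))
```

View pics/g5.png

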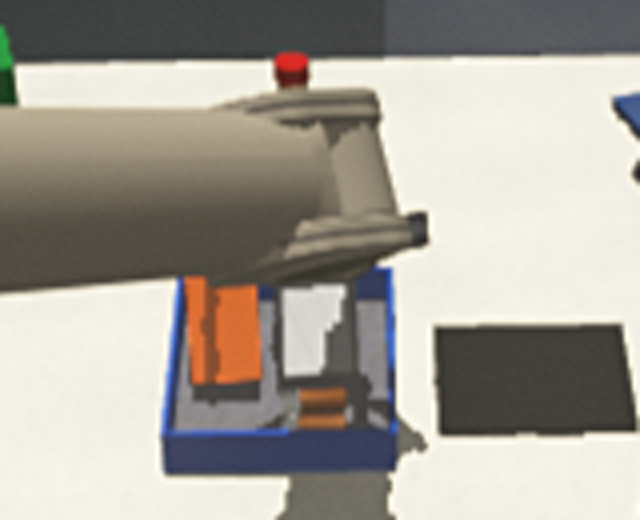

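Two vials are in the tray at (323,397) and (323,418). The third is not visible yet, so I'll find the amber pixels by code.

```bash
cat >> h.py <<'E'
def amber(n):
    from plant import bot
    im=bot.snapshot(n)["img"];h=cv2.cvtColor(im,cv2.COLOR_RGB2HSV)
    m=((h[...,0]<16)&(h[...,1]>100)&(h[...,2]>40)&(h[...,2]<190)).astype(np.uint8)
    k,_,st,ce=cv2.connectedComponentsWithStats(m)
    for i in range(1,k):
        if st[i,4]>8: print(n,st[i].tolist(),im[int(ce[i,1]),int(ce[i,0])].tolist(),ray(n,ce[i],14).round()[:2])
    return im
E
python3 - <<'E'
from h import *
im=amber('side');amber('top')
# ascii map around tray front, side view
c=im[215:245,255:305];h=cv2.cvtColor(c,cv2.COLOR_RGB2HSV)
for r in range(30):print(''.join('A' if h[r,q,0]<16 and h[r,q,1]>90 else 'W' if h[r,q,2]>170 and h[r,q,1]<60 else 'b' if h[r,q,1]>110 else '.' for q in range(50)))
E
```

```text
side [0, 0, 17, 4, 53] [50, 27, 9] [-1197.  2707.]
side [61, 0, 17, 35, 320] [73, 49, 30] [-730. 2380.]
side [193, 130, 5, 11, 39] [86, 23, 20] [153. 865.]
side [170, 133, 5, 10, 37] [87, 21, 19] [ 69. 847.]
side [146, 135, 6, 10, 42] [86, 19, 17] [-15. 830.]
side [268, 143, 9, 9, 50] [175, 40, 35] [447. 751.]
side [246, 199, 18, 28, 116] [134, 76, 49] [385. 332.]
side [260, 221, 6, 5, 9] [221, 110, 51] [420. 268.]
side [275, 227, 12, 6, 58] [149, 94, 54] [471. 239.]
side [275, 234, 12, 3, 31] [156, 102, 59] [470. 209.]
top [98, 284, 22, 23, 240] [137, 54, 47] [452. 565.]
top [262, 288, 11, 3, 23] [67, 38, 14] [456. 190.]
top [190, 303, 54, 27, 1292] [109, 59, 37] [399. 307.]
top [0, 426, 7, 8, 48] [118, 58, 49] [160. 780.]
top [3, 466, 8, 8, 51] [119, 47, 39] [ 76. 763.]
AAAAAAAAAA......WWWWWWWWWW................bbWWWWWW
AAAAAAAAAA......WWWWWWWWWW................bbWWWWWW
AAAAAAAAAA......WWWWWWWWWW................bbWWWWWW
AAAAAAAAAAA.....WWWWWWWWWW................bbWWWWWW
AAAAAAAAAAA.....WWWWWWWWWW................bbWWWWWW
AAAAAAAAAAA.....WWWWWWWWWW................bbWWWWWW
AAAAAAAAAAA
[... 512 characters left out ...]
........AAAAAAAAAA............bWWWWWW
.....................AAA.A..................WWWWWW
............................................WWWWWW
....................AAAAAAAAA................WWWWW
....................AAAAAAAAAAAA...........b..WWWW
....................AAAAAAAAAAAA...........b...WWW
..........bbbbbbb.........................bb....WW
bbbbbbbbbbbbbbbbbb.........................b......
..................................................
..................................................
..................................................
................................................W.
..............................................WWWW
.............................................WWWWW
```

```bash
python3 - <<'E'
from h import *
from plant import bot
im=bot.snapshot('top')["img"];h=cv2.cvtColor(im,cv2.COLOR_RGB2HSV)
c=h[278:312,230:286]
for r in range(34):print(278+r,''.join('A' if c[r,q,0]<16 and c[r,q,1]>100 else 'b' if c[r,q,1]>110 else '#' if c[r,q,2]>150 else ':' if c[r,q,2]>75 else '.' for q in range(56)))
print(proj('top',[[456,177,14],[456,195,14],[456,213,14],[456,239,14],[480,248,24]]))
E
```

```text
278 .......................................:::::::::::::::::
279 b..........b............................::::::::::::::::
280 ................................b..b....::::::::::::::::
281 ................................b...b...::::::::::::::::
282 .........................................:::::::::::::::
283 .......:....................b.............::::::::::::::
284 .......::.................................::::::::::::::
285 ........................b..................:::::.:...:.:
286 ............................................::::........
287 ......................b......b.bbb...b.b......:::.......
288 ......................b........AbbAbAAbAb.......::......
289 ...........................:::.AAAAAAAAAAbb.b....::.....
290 ............................:::.AAAAAAbAAAAA............
291 .............................:::..............bb........
292 ..............................:::............bbb........
293 ...............................::............bbb........
294 :.........................................:::bbb..::::::
295 ::................:....................::###:bbb..:#:::#
29
[... 369 characters left out ...]
:::........:::::::::::...::...........::::::bbb..:##:#:
303 AAAAAAAAAAAAA...::::::::::::...........::::::bbb..:##:##
304 AAAAAAAAAAAAA...:::::::::::::.........:::::::bbb..:#####
305 AAAAAAAAAAAAA...:::::::::::.:...::.::::::::::bbb..:#:###
306 AAAAAAAAAAAAA...:::::.:::.:........::::::..::bbb..:#::##
307 AAAAAAAAAAAAA...::::::::::....:..:::::::::.::bbb..:#::##
308 AAAAAAAAAAAAA...:::::::::::..:::::.::::::.:::bbb..:#::##
309 AAAAAAAAAAAAA...:::::::::::.::::.:..:.:::..::bbb..:#::##
310 AAAAAAAAAAAAA...:::::::::::::::::...:..:::..:bbb..:#####
311 AAAAAAAAAAAAA...::::::::::::::::::.:.:...::::bbb..:#####
[[272.157 289.406]
 [264.465 289.597]
 [256.776 289.788]
 [245.673 290.064]
 [241.177 279.509]]
```

```bash
python3 - <<'E'
from h import *
print(proj('side',[[470,y,z] for y in(177,195,213,231) for z in(23,14)]),'rim',proj('side',[[470,168,35],[470,163,35],[470,248,24]]))
T=cur();seq(T,[S([469,252+2*k,24+2.0*k],51.5+.7*k) for k in range(1,6)])
E
```

```text
[[280.242 239.21 ]
 [280.313 241.686]
 [280.184 235.494]
 [280.254 237.96 ]
 [280.127 231.84 ]
 [280.197 234.297]
 [280.07  228.246]
 [280.14  230.694]] rim [[280.177 237.761]
 [280.193 238.81 ]
 [280.01  224.635]]
t 26.9 pos [492.182 295.43  109.603] F [-0.166  1.644 -3.491] w 7.011720688423288 g 97.73944616317749 q [ 0.975  0.896 -1.393  2.035  0.023  0.583 -0.178]
[5.3, -0.1, 2.8, 0.001, 0.011, -0.001]
[2.6, 0.1, -0.8, -0.0, 0.012, 0.0]
[2.6, 0.1, -0.8, 0.0, 0.012, -0.0]
[2.6, 0.1, -0.7, 0.0, 0.012, -0.0]
[2.6, 0.1, -0.7, -0.0, 0.012, 0.0]
```

All three vials are out, at Y≈177, 195 and 235, the last just in front of the lip. I'll back off slowly.

```bash
python3 - <<'E'
from h import *
T=cur()
A=[S([469,248+1.5*k,24+3*k],51.5-.4*k) for k in range(1,11)]
seq(T,A);print('--')
seq(A[-1],[S([469,263,54+5*k],47.5-3.2*k) for k in range(1,11)]); print('--')
E
```

```text
t 26.9 pos [492.182 295.43  109.603] F [-0.166  1.644 -3.491] w 7.011720688423288 g 97.73944616317749 q [ 0.975  0.896 -1.393  2.035  0.023  0.583 -0.178]
[3.5, 0.1, 0.5, 0.001, -0.008, -0.001]
[3.4, 0.2, -0.0, -0.0, -0.007, 0.0]
[3.4, 0.2, -0.1, 0.0, -0.007, -0.0]
[3.4, 0.2, -0.1, -0.0, -0.007, -0.0]
[3.4, 0.2, -0.1, -0.0, -0.007, 0.0]
[3.3, 0.2, -0.1, 0.0, -0.007, -0.0]
[3.3, 0.2, -0.2, -0.0, -0.007, 0.0]
[3.3, 0.2, -0.2, 0.0, -0.007, 0.0]
[3.3, 0.2, -0.2, -0.0, -0.007, -0.0]
[3.3, 0.2, -0.2, 0.0, -0.007, 0.0]
--
[4.3, 0.3, 2.0, 0.0, -0.056, -0.0]
[4.1, 0.3, 1.8, -0.0, -0.056, 0.0]
[3.9, 0.3, 1.6, -0.0, -0.056, 0.0]
[3.7, 0.3, 1.4, 0.0, -0.056, -0.0]
[3.5, 0.3, 1.3, -0.0, -0.056, -0.0]
[3.2, 0.3, 1.1, -0.0, -0.056, 0.0]
[3.0, 0.3, 1.0, 0.0, -0.056, -0.0]
[2.8, 0.3, 0.8, -0.0, -0.056, -0.0]
[2.5, 0.3, 0.7, -0.0, -0.056, 0.0]
[2.2, 0.3, 0.6, 0.0, -0.056, -0.0]
--
```

Emit:
{"method": "carry_out", "body": {"rows": [2, 0.1, 0.2, 0, -0.004, 0, 3, 3.4, 0.2, 0, 0, -0.007, 0, 3, 3.4, 0.2, -0.1, 0, -0.007, 0, 3, 3.4, 0.2, -0.1, 0, -0.007, 0, 3, 3.4, 0.2, -0.1, 0, -0.007, 0, 3, 3.4, 0.2, -0.1, 0, -0.007, 0, 3, 3.4, 0.2, -0.2, 0, -0.007, 0, 3, 3.3, 0.2, -0.2, 0, -0.007, 0, 3, 3.3, 0.2, -0.2, 0, -0.007, 0, 3, 3.3, 0.2, -0.2, 0, -0.007, 0, 3]}}

```text
time: 28.15
position: [492.6, 315.7, 135.1]
orientation: [[-0.037, 0.997, 0.064], [0.674, -0.022, 0.738], [0.738, 0.071, -0.672]]
force: [1.0, 0.2, -3.0]
width: 6.9
grip_force: 97.7
```

```bash
python3 - <<'E'
from h import *
T=cur();print(lp(T));im=amber('side')
c=cv2.cvtColor(im[195:245,245:305],cv2.COLOR_RGB2HSV)
for r in range(50):print(195+r,''.join('A' if c[r,q,0]<16 and c[r,q,1]>90 else 'W' if c[r,q,2]>170 and c[r,q,1]<60 else 'b' if c[r,q,1]>110 else '.' for q in range(60)))
E
```

```text
t 28.15 pos [492.646 315.664 135.117] F [ 0.98   0.167 -2.995] w 6.931220476849708 g 97.71005988121033 q [ 0.921  0.77  -1.411  2.009 -0.011  0.606 -0.262]
(array([469.2  , 262.3  ,  53.095]), np.float64(47.5210025836428))
side [0, 0, 17, 4, 51] [52, 29, 9] [-1198.  2708.]
side [61, 0, 17, 35, 320] [74, 51, 33] [-731. 2383.]
side [246, 173, 18, 43, 150] [132, 74, 48] [382. 440.]
side [276, 227, 11, 6, 53] [150, 96, 56] [472. 239.]
side [275, 234, 12, 3, 34] [158, 102, 61] [471. 209.]
195 W.AAAAAAAAAAAAAAAAAWWWWW..WWWWWWWWWWWWWW....WWWWWWWWWWWWWWWW
196 WWAAAAAAAAAAAAAAAAAWWWW...WWWWWWWWWWWWWW....WWWWWWWWWWWWWWWW
197 b.AAAAAAAAAAAAAAAAA.bbb...WWWWWWWWWWWWWW....bbbbbbbbbWWWWWWW
198 b.AAAAAAAAAAAAAAAAAA.bb...WWWWWWWWWWWWWW.....bbbbbbbbWWWWWWW
199 b.AAAAAAAAAAAAAAAAAA.b....WWWWWWWWWWWWWW...........bbWWWWWWW
200 b.AAAAAAAAAAAAAAAAAA......WWWWWWWWWWWW.............bbWWWWWWW
201 b.AAAAAAAAAAAAAAAAAA.b....WWWWWWWWWWWW.............bbWWWWWWW
202 b.AAAAAAAAAAAAAAAAAA.b....WWWWWWWWWW...............bb.WWWWWW
203 b.AAAAAAAAAAAAAAAAAA.b....WWWWWWWWWW...............bb.WWWWWW
204 b.AAAAAAAAAAAAAAAAAA..
[... 1938 characters left out ...]
....................AAAAAAAAAAA...........bb......
235 ..........................W...AAAAAAAAAAAA..........bb......
236 ..........................WW..AAAAAAAAAAAA..........bb......
237 ....................bbbbb.W.........................bb......
238 bbbbbbbbbbbbbbbbbbbbbbbbbbb.........................bb...WW.
239 ....b..................................................WWWWW
240 .......................................................WWWWW
241 ......................................................WWWWWW
242 ......................................................WWWWWW
243 ......................................................WWWWWW
244 ......................................................WWWWWW
```

Emit:
{"method": "carry_out", "body": {"rows": [3, 0.2, 1, 0, -0.03, 0, 3, 4.3, 0.3, 2, 0, -0.056, 0, 3, 4.1, 0.3, 1.8, 0, -0.056, 0, 3, 3.9, 0.3, 1.6, 0, -0.056, 0, 3, 3.7, 0.3, 1.4, 0, -0.056, 0, 3, 3.5, 0.3, 1.3, 0, -0.056, 0, 3, 3.2, 0.3, 1.1, 0, -0.056, 0, 3, 3, 0.3, 1, 0, -0.056, 0, 3, 2.8, 0.3, 0.8, 0, -0.056, 0, 3, 2.5, 0.3, 0.7, 0, -0.056, 0, 3]}}

```text
time: 29.45
position: [495.2, 351.0, 145.4]
orientation: [[0.0, 0.997, 0.075], [0.957, -0.022, 0.291], [0.291, 0.072, -0.954]]
force: [-0.4, -0.1, -3.4]
width: 6.9
grip_force: 97.6
```

```bash
python3 - <<'E'
from h import *
T=cur();print(lp(T));im=amber('side');im=amber('top')
c=cv2.cvtColor(im[275:320,225:286],cv2.COLOR_RGB2HSV)
for r in range(0,45):print(275+r,''.join('A' if c[r,q,0]<16 and c[r,q,1]>100 else 'W' if c[r,q,2]>150 and c[r,q,1]<60 else 'b' if c[r,q,1]>110 else '.' for q in range(61)))
lip0=np.array([627.7,160.4,54])
P=S([600,185,110],3);rows(T,P,10)
E
```

```text
t 29.45 pos [495.207 351.007 145.407] F [-0.415 -0.142 -3.43 ] w 6.904833396142724 g 97.5687575340271 q [ 0.328  0.415 -1.081  1.788  0.231  0.908 -0.801]
(array([468.344, 264.293, 102.   ]), np.float64(16.940283081305953))
side [0, 0, 17, 4, 53] [49, 24, 7] [-1197.  2707.]
side [61, 0, 12, 20, 146] [73, 50, 32] [-797. 2569.]
side [193, 130, 5, 11, 39] [88, 30, 26] [153. 863.]
side [170, 133, 5, 10, 37] [90, 28, 26] [ 69. 846.]
side [146, 135, 6, 10, 44] [88, 26, 23] [-15. 831.]
side [264, 158, 6, 30, 67] [112, 99, 90] [423. 595.]
side [251, 162, 5, 25, 71] [146, 76, 47] [380. 554.]
side [275, 227, 12, 6, 58] [149, 95, 56] [471. 239.]
side [275, 234, 12, 3, 32] [157, 103, 60] [471. 209.]
top [262, 276, 13, 13, 105] [61, 33, 9] [478. 183.]
top [98, 284, 23, 23, 258] [137, 54, 47] [452. 563.]
top [156, 303, 49, 26, 873] [92, 71, 57] [398. 405.]
top [0, 426, 7, 8, 47] [119, 58, 49] [160. 780.]
top [3, 466, 9, 8, 52] [118, 47, 39] [ 76. 763.]
275 ...................................................bbb.......
276 .....................................AAAAAAAAAAAAA.bbb.......
277 ...........
[... 2174 characters left out ...]
......................................................
311 .............................................................
312 .............................................................
313 .............................................................
314 .............................................................
315 .............................................................
316 .............................................................
317 .............................................................
318 .............................................................
319 .............................................................
row x10: [-7.24 13.35  1.07] [ 0.    -0.024 -0.   ]
```

Emit:
{"method": "carry_out", "body": {"rows": [-4, 7, 0.6, 0, -0.024, 0, 3, -7, 12, 1, 0, -0.025, 0, 3, -8, 15, 1, 0, -0.025, 0, 3, -8, 16, 1, 0, -0.025, 0, 3, -8, 16, 1, 0, -0.025, 0, 3, -8, 16, 1, 0, -0.025, 0, 3, -8, 16, 1, 0, -0.025, 0, 3, -8, 15, 1, 0, -0.025, 0, 3, -8, 12, 1, 0, -0.025, 0, 3, -6, 8, 1, 0, -0.024, 0, 3]}}

```text
time: 30.8
position: [629.3, 276.4, 130.9]
orientation: [[0.02, 0.997, 0.071], [0.999, -0.023, 0.047], [0.049, 0.07, -0.996]]
force: [-0.7, 0.6, -3.5]
width: 6.8
grip_force: 97.6
```

```bash
python3 - <<'E'
from h import *
T=cur();print(lp(T));im=amber('side');im=amber('top')
P=S([627.7,160.4,75],0,0);rows(T,P,10)
E
```

```text
t 30.8 pos [629.326 276.398 130.939] F [-0.683  0.554 -3.54 ] w 6.833342512443969 g 97.56178736686707 q [ 0.117  0.623 -0.852  1.451  0.493  1.198 -0.805]
(array([600.516, 182.253, 110.161]), np.float64(2.798300716883651))
side [0, 0, 17, 4, 51] [53, 29, 10] [-1198.  2707.]
side [61, 0, 17, 35, 320] [73, 50, 32] [-730. 2380.]
side [193, 130, 5, 11, 39] [90, 31, 26] [153. 863.]
side [170, 133, 5, 10, 38] [88, 27, 25] [ 70. 845.]
side [265, 143, 18, 28, 313] [132, 88, 55] [448. 662.]
side [266, 183, 17, 6, 49] [84, 61, 47] [453. 483.]
side [297, 182, 4, 17, 51] [112, 62, 41] [532. 452.]
side [297, 203, 14, 10, 77] [114, 65, 44] [549. 344.]
side [276, 227, 11, 6, 46] [154, 98, 57] [472. 238.]
side [275, 234, 11, 3, 29] [169, 112, 65] [469. 209.]
top [198, 239, 33, 25, 522] [79, 36, 8] [546. 322.]
top [245, 278, 8, 13, 66] [90, 52, 17] [468. 233.]
top [98, 284, 21, 23, 241] [134, 51, 43] [453. 565.]
top [0, 426, 7, 8, 48] [116, 54, 46] [160. 780.]
top [3, 466, 8, 8, 52] [119, 48, 41] [ 76. 763.]
row x10: [-2.15  2.72  4.23] [ 0.007 -0.005 -0.   ]
```

Emit:
{"method": "carry_out", "body": {"rows": [-2, 2.7, 3, 0.007, -0.005, 0, 3, -2.2, 2.7, 5, 0.007, -0.005, 0, 3, -2.2, 2.7, 6, 0.007, -0.005, 0, 3, -2.2, 2.7, 6, 0.007, -0.005, 0, 3, -2.2, 2.7, 6, 0.007, -0.005, 0, 3, -2.2, 2.7, 6, 0.007, -0.005, 0, 3, -2.2, 2.7, 6, 0.007, -0.005, 0, 3, -2.2, 2.7, 6, 0.007, -0.005, 0, 3, -2.2, 2.7, 4, 0.007, -0.005, 0, 3, -2.2, 2.7, 3, 0.007, -0.005, 0, 3]}}

```text
time: 32.15
position: [657.1, 256.3, 80.7]
orientation: [[0.02, 1.0, 0.0], [1.0, -0.02, 0.0], [0.0, 0.0, -1.0]]
force: [0.3, -0.0, -3.2]
width: 7.0
grip_force: 97.6
```

```bash
python3 - <<'E'
from h import *
T=cur();print(lp(T),T[:3,:3])
P=S([627.7,160.4,53.5],0,0);rows(T,P,5)
E
```

```text
t 32.15 pos [657.126 256.311  80.738] F [ 0.296 -0.026 -3.208] w 7.000322391018581 g 97.62661099433899 q [ 0.071  0.752 -0.793  1.35   0.537  1.258 -0.769]
(array([627.182, 161.305,  66.515]), np.float64(0.011256190066677064)) [[ 0.02  1.    0.  ]
 [ 1.   -0.02  0.  ]
 [ 0.    0.   -1.  ]]
row x5: [-0.18  0.12  2.61] [ 0. -0.  0.]
```

Emit:
{"method": "carry_out", "body": {"rows": [0, 0, 2, 0, 0, 0, 3, 0, 0, 3, 0, 0, 0, 3, 0, 0, 3, 0, 0, 0, 3, 0, 0, 2, 0, 0, 0, 3, 0, 0, 1.5, 0, 0, 0, 3, 0, 0, 1, 0, 0, 0, 3, 0, 0, 0.7, 0, 0, 0, 3, 0, 0, 0.5, 0, 0, 0, 3, 0, 0, 0, 0, 0, 0, 3, 0, 0, 0, 0, 0, 0, 3]}}

```text
time: 33.4
position: [656.9, 256.5, 67.3]
orientation: [[0.02, 1.0, 0.001], [1.0, -0.02, 0.001], [0.001, 0.001, -1.0]]
force: [-1.1, 0.4, -3.2]
width: 6.8
grip_force: 97.6
```

Emit:
{"method": "carry_out", "body": {"rows": [0, 0, 0.6, 0, 0, 0, 3, 0, 0, 0.6, 0, 0, 0, 3, 0, 0, 0.5, 0, 0, 0, 3, 0, 0, 0.4, 0, 0, 0, 3, 0, 0, 0, 0, 0, 0, 3, 0, 0, 0, 0, 0, 0, 3, 0, 0, 0, 0, 0, 0, 3, 0, 0, 0, 0, 0, 0, 3, 0, 0, 0, 0, 0, 0, 3, 0, 0, 0, 0, 0, 0, 3]}}

```text
time: 34.65
position: [657.2, 256.4, 66.2]
orientation: [[0.021, 1.0, 0.001], [1.0, -0.021, 0.0], [0.001, 0.001, -1.0]]
force: [-1.6, -1.9, 6.1]
width: 7.0
grip_force: 99.2
```

Emit:
{"method": "carry_out", "body": {"rows": [0, 0, -0.3, 0, 0, 0, 8, 0, 0, 0, 0, 0, 0, 10, 0, 0, 0, 0, 0, 0, 16, 0, 0, 0, 0, 0, 0, 24, 0, 0, 0, 0, 0, 0, 30, 0, 0, 0, 0, 0, 0, 30, 0, 0, -8, 0, 0, 0, 30, 0, 0, -20, 0, 0, 0, 30, 0, 0, -30, 0, 0, 0, 30, 0, 0, -30, 0, 0, 0, 30]}}

```text
time: 35.9
position: [657.1, 256.7, 156.1]
orientation: [[0.02, 1.0, 0.002], [1.0, -0.02, 0.001], [0.001, 0.002, -1.0]]
force: [-0.2, -0.2, -0.0]
width: 30.2
grip_force: 0.0
```

Emit:
{"method": "carry_out", "body": {"rows": [0, -5, -15, 0, 0, 0, 30, 0, -15, -20, 0, 0, 0, 30, -10, -25, -20, 0, 0, 0, 30, -30, -35, -10, 0, 0, 0, 30, -45, -40, 0, 0, 0, 0, 30, -50, -40, 0, 0, 0, 0, 30, -50, -30, 0, 0, 0, 0, 30, -50, -20, 0, 0, 0, 0, 30, -40, -10, 0, 0, 0, 0, 30, -20, 0, 0, 0, 0, 0, 30]}}

```text
time: 37.15
position: [430.6, -35.2, 218.4]
orientation: [[0.024, 1.0, 0.001], [1.0, -0.024, -0.002], [-0.002, 0.001, -1.0]]
force: [-0.1, 1.1, 0.7]
width: 29.9
grip_force: 0.0
```

```bash
python3 - <<'E'
from h import *
T=cur();im=amber('side');tp=amber('top')
def m(im,y0,y1,x0,x1):
    c=cv2.cvtColor(im[y0:y1,x0:x1],cv2.COLOR_RGB2HSV)
    for r in range(0,y1-y0):print(y0+r,''.join('A' if c[r,q,0]<16 and c[r,q,1]>100 else 'W' if c[r,q,2]>140 and c[r,q,1]<60 else 'b' if c[r,q,1]>110 and c[r,q,2]>50 else '#' if c[r,q,2]<50 else '.' for q in range(x1-x0)))
m(tp,185,336,178,282)
E
```

```text
t 37.15 pos [430.62  -35.173 218.385] F [-0.086  1.14   0.729] w 29.877043381795154 g 0.0 q [ 0.872 -0.069 -0.846  1.918 -0.052  1.269  0.019]
side [62, 0, 10, 5, 24] [64, 43, 27] [-831. 2707.]
side [193, 130, 5, 11, 38] [88, 30, 25] [153. 863.]
side [170, 133, 5, 10, 36] [89, 30, 25] [ 69. 847.]
side [146, 135, 6, 10, 43] [89, 28, 24] [-15. 830.]
side [276, 156, 6, 14, 61] [106, 67, 42] [469. 635.]
side [307, 203, 4, 15, 40] [114, 67, 49] [559. 337.]
side [302, 219, 19, 14, 32] [246, 134, 57] [573. 235.]
side [276, 227, 11, 5, 45] [154, 98, 58] [472. 238.]
side [275, 234, 11, 3, 29] [170, 113, 67] [469. 209.]
top [214, 232, 63, 24, 1433] [160, 92, 34] [567. 241.]
top [245, 276, 8, 15, 95] [83, 46, 13] [473. 232.]
top [261, 276, 14, 15, 184] [55, 28, 5] [472. 187.]
top [98, 284, 22, 23, 243] [132, 52, 45] [452. 564.]
top [0, 426, 7, 8, 49] [115, 56, 48] [160. 781.]
top [3, 466, 8, 8, 51] [114, 46, 36] [ 76. 763.]
185 WWWWWWWWWWWWWWWWWWWWWWWWWWWWWWWWWWWWWWWWWWWWWWWWWWWWWWWWWWWWWWWWWWWWWWWWWWWWWWWWWWWWWWWWWWWWWWWWWWWWWWWW
186 WWWWWWWWWWWWWWWWWWWWWWWWWWWWWWWWWWWWWWWWWWWWWWWWWWWWWWWWWWWW
[... 15585 characters left out ...]
.......................................bb##..W
330 WW...............................................................................................bb##..W
331 WW....................................................b.b.bbbbbbbbbbbb.....................bbbbbbbb##..W
332 WW.............b.bbbbbbbbbbbbbbbbbbbbbbbbbbbbbbbbbbbbbbbbbbbbbbbbbbbbbbbbbbbbbbbbbbbbbbbbbbbbbbbbbb##..W
333 W.........bbbbbbbbbbbbbbbbbbbbbbbbbbbbbbbbbbbbbbbbbbbbbbbbbbbbbbbbbbbbbbbbbbbbbbbbbbbbbbbbbbbbbbbbb..WWW
334 WW...............................W.....W.......W........................................W.WWWWWWWWWWWWWW
335 WWW.WWWWW...WWWWWWWWWWWWWWWWWW..WWWWWWWWWWWWWWWWWWWWWWWWWWWWWWWWWWWWWWWWWWWWWWWWWWWWWWWWWWWWWWWWWWWWWWWW
```

The tray holds three vials with three white caps. The scoop is empty and upright on the pad, and the arm is clear of everything.

```bash
python3 -c "
from plant import bot
print(bot.hand_in())"
```

```text
the job is handed in; nothing more can be done
None
```

I handed the job in at about 37 s: all three vials are in the blue tray, and the emptied scoop stands upright and released on the pad with its lid open.

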